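# Show a bellows element to the inspection camera

### The arm

A 7-joint arm with a two-finger parallel gripper is mounted at the origin on the work surface. World frame = base frame: x ahead of the robot, y to its left, z up, the work surface at z = 0. Lengths are in m, angles in rad, forces in N, time in s.
With the tool pointing down it reaches from about 0.35 to 0.9 m from the base axis. Payload 8.1 kg.
Tool frame: the origin (TCP) lies midway between the tips of the shut fingers; the grasp point (between the pads) lies 19 mm behind it (manip.grip_point_offset is the distance from the TCP to the grasp point, in m); z points along the fingers, y is the direction in which the jaws open and shut (so a half turn about z gives the same grasp; the last joint's range is limited). The gripper opens to 92 mm and grips with 3 to 60 N. Pads are 19 mm wide; open, the fingers measure 130 mm over their backs; the gripper's body (75 mm by 190 mm) begins 47 mm behind the grasp point.
Start: joints at [1.081, 0.434, 0.025, 1.573, -0.012, 1.134, -0.075], TCP at [0.236, -0.579, 0.227] pointing down, gripper open.
Joint ranges: [-2.62, 2.62], [-0.44, 2.09], [-1.27, 1.32], [0.08, 2.57], [-1.32, 4.46], [0.12, 2], [-2.74, 2.74]. Speed limits (rad/s): [2.22, 2.22, 3.01, 3.01, 3.14, 3.14, 3.14].

### API

Orientations are given as a rotation vector (axis times angle).
In Python, from plant import read_state, vision, finish_job, manip gives the robot as it stands.
- The arm moves only by the shell command python3 -m handwheel 'ROWS' [OPENING]. ROWS is JSON, a list of rows, each a list of 4 numbers: the shift along the tool's x, y, z in cm, then the turn about the tool's z in rad. In form: [[dx, dy, dz, spin], ...]. A call has 1 to 20 rows; each row shifts and turns the pose as measured when the row begins, along the tool's axes as they then stand; what a row does not reach is not made up. A row lasts 1/8 s, in which the tool goes at most 62.5 mm and 10.7 degrees, less where a joint would pass 70% of its speed; a pose out of reach is approached as far as the arm can. A call with a gripper value outside its range is refused whole. OPENING is the closure in counts, from 0 (fully open) to 255 (shut), set as the call begins (- or left out, the last holds). The fingers move at their own pace and stop on an object; the grip force is fixed at half the most. Time passes only in rows, so rows that do not move let the fingers close. It gives the time, the measured TCP pose, the force and the opening at its end, in the units of the state.
- read_state(): the state, without advancing time (a new reading comes with each control period).
- vision.get_image(name): name is "scene" or "top" or "wrist"; returns (picture, depth): 420x560x3 uint8, red, green, blue; 420x560 float32, m along the optical axis (not along the pixel's ray), 0 where there is no reading.
- vision.camera_info(name): a dict with "intrinsics" (3x3 intrinsics, pixels), "camera_from_world" (4x4, takes a point from world to camera coordinates); the wrist camera has in their place "hand_eye" (4x4, takes a point from camera to tool coordinates, whose origin is the TCP and whose axes are the flange's). Camera axes: x right, y up, looking along -z (the intrinsics and any distortion apply to the point x, -y, -z); pixel columns grow to the right and rows downward; lengths in m; the calibration is good to about 2 mm. A picture is of the moment at which its call begins: read the wrist's pose just before it. camera_info takes no time and is no camera call.
- finish_job(): hands the job in, once; it reports no verdict.
The state is a dict: "time_s": time; "q": joint angles; "dq": joint speeds; "joint_efforts": joint torques, N m; "ee_pos": TCP position; "tool_rot": TCP orientation; "contact_force": force on the tool from outside, world axes, zero at the start; "ft_torque": the same for the moment, N m; "finger_gap": finger opening in m.
Only numpy, scipy, OpenCV 4.12 (cv2) and the standard library are available. Lean on these libraries where they do the work, as an engineer would, in place of code of your own. Each camera call takes 0.05 s, during which the arm holds its last target.

### The job

Pull the drawer fully out by its handle, pick out the bronze bellows element and present it to the inspection camera: hold it in the air, level and square to the lens, its pointed steel cone end towards the lens, its middle centred on the lens axis about 12 cm in front of the glass (above the yellow ring). Finish while still holding it there, still and without touching the camera. Leave the drawer open with the brass seat and hex key in it, and do not disturb the elbow and the lid on top of the unit.

Things in the scene. Friction and masses are not known exactly. Their poses are not given: they have to be found in the camera images.
- drawer (a joint): How far the shallow sheet-metal drawer is pulled out of its unit, in m: 0 = shut, 0.17 = fully out at its stop. It runs on ball runners, has about 1.5 N friction and stays where it is left. The unit is fixed to the bench, 280 mm deep, 380 mm wide, its flat top 110 mm above the bench.
- drawer_handle (a point): Middle of the drawer's steel bar handle: a level round bar 11 mm thick and 130 mm long, its centre line 42 mm in front of the blue drawer front and 88 mm above the bench. Axes: x points into the unit (the drawer slides out along -x), y along the bar, z up. It moves with the drawer.
- drawer_floor (a point): Point on the drawer's inner floor, midway across and 57 mm behind the inside of its front, 21 mm above the bench; moves with the drawer. Inside the drawer is 234 mm deep (x) and 348 mm wide (y) with side walls 42 mm high above this floor; the blue front, 6 mm thick, rises 73 mm above it. x points into the unit, z up. When the drawer is fully out, the front 164 mm of it lies clear of the unit's top.
- bellows_center (a point): Centre of the bronze bellows element (about 0.26 kg), lying on its side in the left or right half of the drawer, 67 to 92 mm behind the inside of its front. The point is on its axis, 22 mm above the drawer floor, midway along its round ribbed part (36 mm diameter, 58 mm long: grip here). x runs along the axis to the cone tip, at first roughly to the robot's right (-y); z starts up.
- lens (a point): Centre of the front glass of the grey inspection camera, which stands fixed to the robot's right, 200 mm above the bench. x points level out of the lens along its optical axis, z up. The part's middle is to be presented 120 mm along x from here, straight above the yellow ring (56 mm across) on the stand's foot plate (8 mm thick).
- inspection_camera: The whole fixed camera with stand; origin on the bench below the lens glass, axes as the lens. Housing 56 mm wide and high and lens barrel lie behind the glass (-x), column 75 mm behind.
- bellows: The same bellows element; origin 22 mm below its centre point, same axes. Along x: a copper-coloured hex, 44 mm across flats, from -42 to -30 mm, round ribbed part -30 to +28 mm, a second such hex +28 to +38 mm, pointed steel cone +38 to +60 mm.
- seat_center (a point): Brass trap seat, a stepped disc 42 mm across and 24 mm high, in the other half of the drawer; point at its centre. Leave it in the drawer.
- key_center (a point): Dark steel hex key, L-shaped, 7 mm thick, long arm 90 mm along its x, short arm 26 mm; point at the middle of the long arm. Lies in the middle of the drawer; leave it there.
- elbow_center (a point): Galvanized pipe elbow, two 52 mm wide collars at right angles, about 80 mm square and 52 mm high; lies on top of the drawer unit. Point near its centre, 26 mm above the unit's top.
- lid_center (a point): Round dark cast bucket trap lid, 112 mm across and 24 mm high; lies on top of the drawer unit. Point at its centre.
- bellows_tip (a point): Point of the steel cone of the bellows element, on its axis 60 mm from its centre.

How it is judged:
On the way, in this order (a step that is already met when the one before it is completed fails the run):
1. the drawer is pulled fully out (within 25 mm of its stop) (value of joint drawer above 0.145 m), for 0.2 s.
2. the bellows element is gripped and lifted clear out of the drawer (contact force between the fingers and bellows above 1 N and height (world z) of bellows_center above 0.13 m), for 0.2 s.
At the end, for the whole second after the job is handed in: The gripper alone holds the bellows still, its middle 90-150 mm before the lens, within 25 mm of the lens axis sideways and in height, its axis within 12 degrees of the lens axis, cone end to the lens; the drawer is within 25 mm of fully out, seat and hex key in it (contact force between the fingers and bellows above 1 N and x of bellows_center in the frame of lens between 0.09 and 0.15 m and y of bellows_center in the frame of lens between -0.025 and 0.025 m and z of bellows_center in the frame of lens between -0.025 and 0.025 m and angle between the x axis of bellows_center and the x axis of lens, either way round below 0.21 rad and x of bellows_tip in the frame of lens below 0.1 m and linear speed of bellows below 0.02 m/s and contact force between bellows and inspection_camera below 0.1 N and value of joint drawer above 0.145 m and z of seat_center in the frame of drawer_floor between -0.003 and 0.04 m and z of key_center in the frame of drawer_floor between -0.003 and 0.04 m); the arm keeps its last pose, push and grip.
It fails at once if the elbow or the lid is disturbed (moved more than 20 mm) (distance of any of elbow_center, lid_center from where it was at the start of the episode above 0.02 m).
It fails at once if the bellows element knocks against the camera (contact force between bellows and inspection_camera above 0.5 N).
It also fails if it takes over 48 s, if anything falls off the work surface, if the arm or the gripper's body presses on something with over 40 N, if the wrist force passes 120 N, or if a joint passes its speed limit or range.

## Working session

There is one attempt and no reset: what is moved stays moved. The work goes in short steps, Python scripts to look and compute and a shell command to move; the robot and the scene stay as the last step left them, time stands still between calls to the robot, and variables do not carry over. Pictures are saved under pics/ and viewed, and the job is handed in when it is done.

```bash
ls; mkdir -p pics; cat > h.py <<'E'
import numpy as np, cv2
from plant import read_state, vision, finish_job, manip
from scipy.spatial.transform import Rotation as R
def cam(name):
    i=vision.camera_info(name); s=read_state()
    K=np.array(i["intrinsics"])
    if "camera_from_world" in i: M=np.linalg.inv(np.array(i["camera_from_world"]))
    else:
        T=np.eye(4);T[:3,:3]=R.from_rotvec(s["tool_rot"]).as_matrix();T[:3,3]=s["ee_pos"]
        M=T@np.array(i["hand_eye"])
    return K,M,i
def grab(name,fn):
    K,M,i=cam(name)
    p,d=vision.get_image(name)
    cv2.imwrite(f"pics/{fn}.png",p[:,:,::-1]); np.savez(f"pics/{fn}.npz",p=p,d=d,K=K,M=M)
    return p,d,K,M
def load(fn):
    z=np.load(f"pics/{fn}.npz");return z["p"],z["d"],z["K"],z["M"]
def onplane(u,v,z,K,M):
    r=np.linalg.inv(K)@np.array([u,v,1.]);r=np.array([r[0],-r[1],-r[2]])
    w=M[:3,:3]@r;o=M[:3,3];return o+w*(z-o[2])/w[2]
def cloud(d,K,M):
    v,u=np.indices(d.shape);x=(u-K[0,2])/K[0,0]*d;y=(v-K[1,2])/K[1,1]*d
    P=np.stack([x,-y,-d],-1);return P@M[:3,:3].T+M[:3,3]
E
python3 - <<'E'
from h import *
print(vars(manip) if hasattr(manip,'__dict__') else manip)
s=read_state();print({k:np.round(v,3) for k,v in s.items()})
for n in("scene","top","wrist"):
    p,d,K,M=grab(n,n+"0");print(n,K.round(1).tolist(),M.round(3).tolist(),[k for k in vision.camera_info(n)])
E
```

```text
pics
{}
{'time_s': np.float64(0.0), 'q': array([ 1.081,  0.435,  0.025,  1.574, -0.012,  1.134, -0.075]), 'dq': array([-0.   , -0.001, -0.   ,  0.002,  0.   ,  0.001,  0.   ]), 'joint_efforts': array([-0.0000e+00, -6.6786e+01,  9.8500e-01, -3.1447e+01, -6.1000e-02,
        4.3000e-02,  0.0000e+00]), 'ee_pos': array([ 0.235, -0.578,  0.226]), 'tool_rot': array([-3.082e+00, -6.030e-01,  1.000e-03]), 'contact_force': array([ 0.055, -0.343,  0.265]), 'ft_torque': array([-0.022,  0.047,  0.031]), 'finger_gap': np.float64(0.092)}
scene [[454.6, 0.0, 281.8], [0.0, 454.6, 208.5], [0.0, 0.0, 1.0]] [[0.565, -0.474, 0.676, 1.262], [0.825, 0.311, -0.471, -0.519], [0.013, 0.824, 0.567, 0.68], [0.0, 0.0, 0.0, 1.0]] ['intrinsics', 'camera_from_world']
top [[410.0, 0.0, 276.4], [0.0, 410.0, 203.9], [0.0, 0.0, 1.0]] [[-0.072, 0.974, -0.215, 0.398], [-0.997, -0.07, 0.019, -0.092], [0.003, 0.215, 0.977, 1.189], [0.0, 0.0, 0.0, 1.0]] ['intrinsics', 'camera_from_world']
wrist [[339.3, 0.0, 279.2], [0.0, 339.3, 211.0], [0.0, 0.0, 1.0]] [[0.376, 0.889, 0.262, 0.305], [-0.926, 0.361, 0.106, -0.55], [-0.001, -0.283, 0.959, 0.383], [0.0, 0.0, 0.0, 1.0]] ['intrinsics', 'hand_eye']
```

View pics/top0.png

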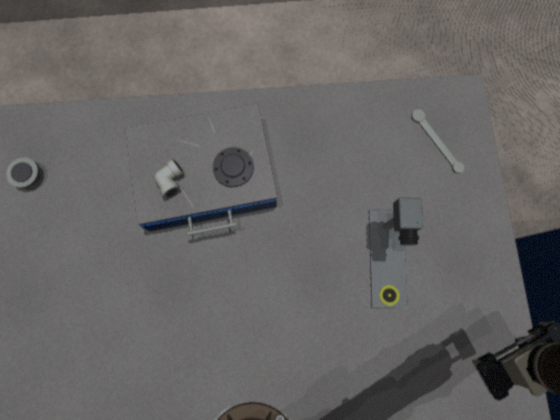

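View pics/scene0.png

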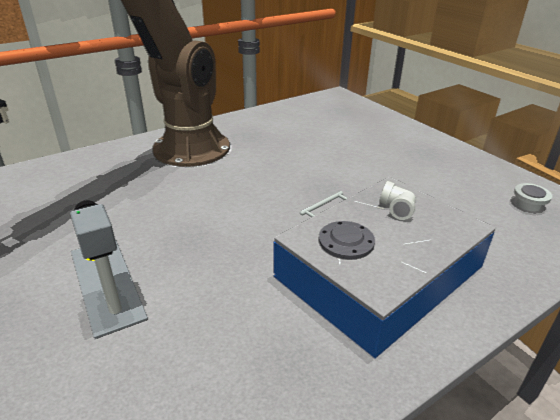

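View pics/wrist0.png

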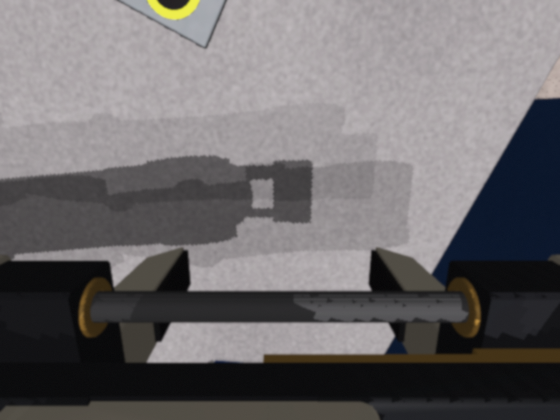

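The top view shows the unit's front edge from (143,227) to (276,203) and the bar handle from about (190,234) to (237,227). The yellow ring is at (389,295), and the lens points down the image at (408,238).

```bash
python3 - <<'E'
from h import *
p,d,K,M=load("top0");C=cloud(d,K,M)
hsv=cv2.cvtColor(p,cv2.COLOR_RGB2HSV)
# handle: points with height 0.07-0.11 in region
m=(C[...,2]>.075)&(C[...,2]<.1)
roi=np.zeros(m.shape,bool);roi[205:245,180:245]=1
m&=roi
v,u=np.nonzero(m);pts=C[m];print(len(pts))
mm=(C[...,2]>.06)&(C[...,2]<.13);mm[:, :120]=0;mm[:,290:]=0;mm[:90]=0;mm[250:]=0
k=C[mm];print("unit bbox",k.min(0),k.max(0))
cv2.imwrite("pics/crop.png",cv2.resize(p[90:320,100:450,::-1],None,fx=2.2,fy=2.2,interpolation=cv2.INTER_CUBIC))
# unit top rect via height
mt=((C[...,2]>.103)&(C[...,2]<.118)).astype(np.uint8)*255
mt[:, :110]=0;mt[:,300:]=0;mt[:90]=0;mt[250:]=0
c=max(cv2.findContours(mt,0,1)[0],key=cv2.contourArea);c=cv2.convexHull(c)
b=cv2.boxPoints(cv2.minAreaRect(np.array([onplane(*q[0],.11,K,M)[:2] for q in c],np.float32)));print("top",b)
# handle bright pixels
y=cv2.inRange(hsv,(22,120,120),(38,255,255))
vv,uu=np.nonzero(y);(cx,cy),ax,a=cv2.fitEllipse(np.c_[uu,vv].astype(np.float32));print("ring",(cx,cy),ax,onplane(cx,cy,.008,K,M))
g=cv2.cvtColor(p,cv2.COLOR_RGB2GRAY)
cams=C[185:250,360:425];h=cams[cams[...,2]>.15];print("camera hi",h.min(0),h.max(0),len(h))
r=cv2.minAreaRect(h[h[:,2]>.21][:,:2].astype(np.float32));print(cv2.boxPoints(r),len(h[h[:,2]>.21]))
E
```

```text
517
unit bbox [ 0.57268657 -0.11415112  0.06011524] [0.9310347  0.29485589 0.12998042]
top [[ 0.6058819   0.26079026]
 [ 0.6527581  -0.1158039 ]
 [ 0.93204474 -0.08104001]
 [ 0.88516855  0.29555416]]
ring (388.97222900390625, 294.8426208496094) (16.793569564819336, 17.823579788208008) [ 0.37305368 -0.41209235  0.008     ]
camera hi [ 0.39764523 -0.45883465  0.17490644] [ 0.60520658 -0.09232593  1.18889251] 1215
[[ 0.30491626 -0.1531924 ]
 [ 0.5324986  -0.49991035]
 [ 0.6252276  -0.43904394]
 [ 0.39764524 -0.09232599]] 1033
```

View pics/crop.png

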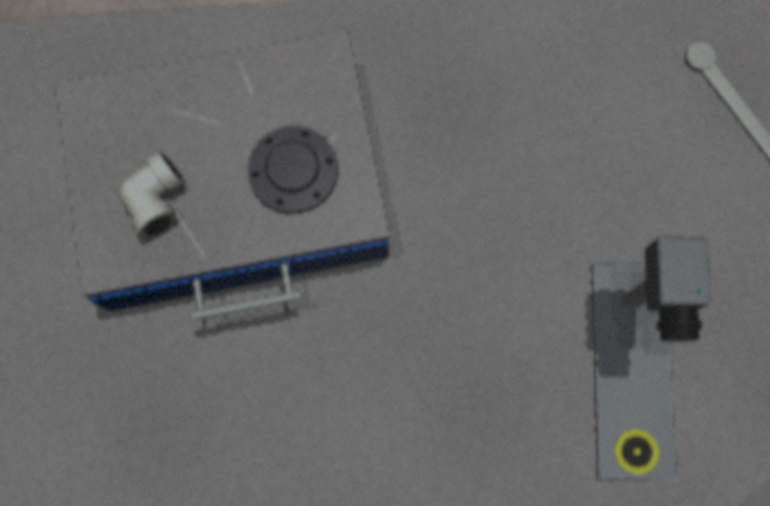

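```bash
python3 - <<'E'
from h import *
p,d,K,M=load("wrist0")
H=np.array(vision.camera_info("wrist")["hand_eye"]);print(H.round(3))
C=cloud(d,K,H)
for (u,v) in [(50,300),(20,270),(150,300),(180,270),(380,270),(280,305),(280,345),(280,380),(100,380),(20,380),(540,380),(540,300),(280,410),(10,410),(550,415)]:
    print(u,v,C[v,u].round(3), d[v,u].round(3))
p,d,K,M=load("top0");C=cloud(d,K,M)
s=read_state();Rm=R.from_rotvec(s["tool_rot"]).as_matrix();print(Rm.round(3))
T=(C-s["ee_pos"])@Rm
cv2.imwrite("pics/grip.png",cv2.resize(p[300:420,440:560,::-1],None,fx=5,fy=5))
for n,(u,v) in dict(L1=(188.6,233.2),L2=(235.9,224.1)).items(): print(n,onplane(u,v,.09,K,M))
for n,(u,v,z) in dict(f1=(369.1,209.5,.008),f2=(371.8,308.2,.008),f3=(407.7,307.3,.008),b1=(398.6,198.2,.228),b2=(422.3,198.2,.228),b3=(422.3,227.7,.228),b4=(398.6,227.7,.228)).items(): print(n,onplane(u,v,z,K,M).round(4))
print(C[240:246,404:414,2].round(3), C[195:230:5,412].round(3))
E
```

```text
[[-0.001  0.959  0.282  0.075]
 [ 1.     0.001 -0.    -0.001]
 [-0.001  0.282 -0.959 -0.157]
 [ 0.     0.     0.     1.   ]]
50 300 [ 0.034 -0.053 -0.088] 0.078
20 270 [ 0.036 -0.068 -0.076] 0.088
150 300 [ 0.03  -0.033 -0.081] 0.086
180 270 [ 0.005 -0.046 -0.015] 0.156
380 270 [ 0.006  0.046 -0.016] 0.155
280 305 [ 0.029 -0.    -0.082] 0.085
280 345 [-0.224  0.001  0.227] 0.453
280 380 [ 0.025 -0.    -0.102] 0.067
100 380 [ 0.025 -0.036 -0.102] 0.066
20 380 [ 0.025 -0.051 -0.102] 0.067
540 380 [ 0.024  0.052 -0.101] 0.068
540 300 [ 0.034  0.06  -0.088] 0.078
280 410 [ 0.024 -0.    -0.109] 0.06
10 410 [ 0.024 -0.048 -0.109] 0.06
550 415 [ 0.022  0.049 -0.108] 0.062
[[ 0.926  0.377 -0.001]
 [ 0.377 -0.926  0.001]
 [-0.    -0.001 -1.   ]]
L1 [0.57539061 0.12888059 0.09      ]
L2 [5.91076220e-01 2.50833606e-04 9.00000000e-02]
f1 [ 0.6208 -0.386   0.008 ]
f2 [ 0.3403 -0.3594  0.008 ]
f3 [ 0.3355 -0.4599  0.008 ]
b1 [ 0.6018 -0.4056  0.228 ]
b2 [ 0.5977 -0.4626  0.228 ]
b3 [ 0.5264 -0.4519  0.228 ]
b4 [ 0.5304 -0.3958  0.228 ]
[[ 0.217  0.218  0.218  0.219  0.223  0.22   0.221  0.223  0.221  0.221]
 [ 0.216  0.216  0.218  0.22   0.219  0.219  0.22   0.224  0.22   0.217]
 [ 0.212  0.219  0.219  0.22   0.221  0.219  0.221  0.222  0.223  0.222]
 [ 0.213  0.21   0.213  0.215  0.218  0.217  0.219  0.217  0.216  0.217]
 [ 0.197  0.199  0.199  0.198  0.2    0.199  0.199  0.199  0.201  0.2  ]
 [ 0.01   0.003  0.001  0.001 -0.    -0.003  0.002  0.002  0.006  0.001]] [[ 0.657 -0.521  0.002]
 [ 0.595 -0.437  0.227]
 [ 0.583 -0.435  0.229]
 [ 0.57  -0.433  0.229]
 [ 0.558 -0.431  0.229]
 [ 0.546 -0.429  0.231]
 [ 0.534 -0.428  0.229]]
```

View pics/grip.png

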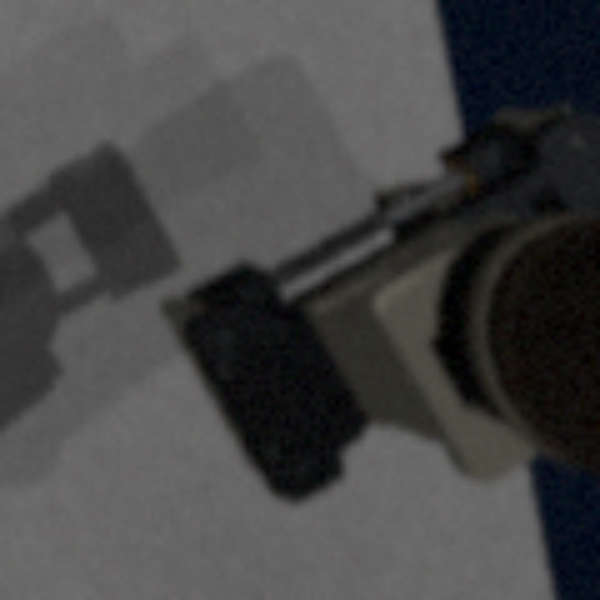

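```bash
python3 - <<'E'
from h import *
p,d,K,M=load("top0");C=cloud(d,K,M)
s=read_state();Rm=R.from_rotvec(s["tool_rot"]).as_matrix()
T=(C-s["ee_pos"])@Rm
for (u,v) in [(200,310),(180,320),(240,270),(360,400),(290,490),(340,480),(250,380),(300,400),(330,270),(350,330),(420,420),(480,300)]:
    x,y=440+u//5,300+v//5; print((u,v),T[y,x].round(3))
m=(T[...,2]>-.2)&(T[...,2]<-.03)&(abs(T[...,0])<.2)&(abs(T[...,1])<.2)
print(T[m].min(0),T[m].max(0))
E
```

```text
(200, 310) [ 0.037 -0.084 -0.107]
(180, 320) [ 0.034 -0.09  -0.097]
(240, 270) [ 0.036 -0.054 -0.086]
(360, 400) [-0.017 -0.048 -0.111]
(290, 490) [-0.031 -0.091 -0.113]
(340, 480) [-0.184  0.055  0.223]
(250, 380) [ 0.007 -0.081 -0.109]
(300, 400) [-0.007 -0.068 -0.11 ]
(330, 270) [ 0.025 -0.028 -0.102]
(350, 330) [ 0.016 -0.047 -0.136]
(420, 420) [-0.016 -0.048 -0.151]
(480, 300) [ 0.029 -0.028 -0.202]
[-0.03741354 -0.09385882 -0.19995882] [ 0.04289604  0.09644081 -0.03041468]
```

The gripper blocks travel with the jaws, so they can clear the unit if the jaws are partly closed. I'll retract first to pass the camera, then swing round to the handle.

```bash
python3 -m handwheel '[[0,-6,-1.5,0],[0,-6,-1.5,0],[5,-5,0,-0.12],[6,0,0,-0.13],[6,0,0,-0.13],[6,0,0,-0.13],[6,0,0,-0.13],[6,0,0,-0.13]]' 150; python3 -c "
from h import *
s=read_state();print(R.from_rotvec(s['tool_rot']).as_matrix().round(3),s['q'].round(2))"
```

```text
time_s: 1.15
ee_pos: [0.4265, -0.1977, 0.2547]
tool_rot: [-2.618, -1.732, 0.002]
contact_force: [1.7, -0.4, -0.1]
finger_gap: 0.0375
[[ 0.391  0.92  -0.002]
 [ 0.92  -0.391  0.002]
 [ 0.001 -0.003 -1.   ]] [ 0.62  0.19 -0.35  1.87  0.07  1.1  -0.16]
```

```bash
python3 -m handwheel '[[6,0,0,-0.175],[6,0,0,-0.175],[5,0,0,-0.175],[5,3,0,0],[3,4,0,0],[0,0,0,0]]' 168; cat > tgt.py <<'E'
import sys
from h import *
a=[float(v) for v in sys.argv[1:]]
s=read_state();Rm=R.from_rotvec(s['tool_rot']).as_matrix()
print("delta tool cm",((np.array(a[:3])-s['ee_pos'])@Rm*100).round(2))
yaw=np.arctan2(Rm[1,1],Rm[0,1]); e=np.radians(a[3])-yaw
print("spin",round(-((e+np.pi)%(2*np.pi)-np.pi),3),"yaw",np.degrees(yaw).round(1),"q",s['q'].round(2),"gap",s['finger_gap'],"t",s['time_s'])
E
python3 tgt.py .583 .0646 .16 7
```

```text
time_s: 1.9
ee_pos: [0.5258, 0.0686, 0.2549]
tool_rot: [-2.047, -2.379, -0.003]
contact_force: [0.3, -0.2, 0.6]
finger_gap: 0.031
delta tool cm [-1.29  5.6   9.48]
spin 0.028 yaw 8.6 q [ 0.22  0.32 -0.58  1.73  0.19  1.15 -0.26] gap 0.030998183875193184 t 1.9
```

Check the handle with the wrist camera before lowering.

```bash
python3 -m handwheel '[[-1.3,4,0,0.028],[0,1.5,0,0],[0,0,0,0]]'; python3 - <<'E'
from h import *
p,d,K,M=grab("wrist","w1")
C=cloud(d,K,M); m=(C[...,2]>.08)&(C[...,2]<.1)
roi=C[m];print(len(roi),roi.min(0),roi.max(0))
E
python3 tgt.py .583 .0646 .075 7
```

```text
time_s: 2.28
ee_pos: [0.5818, 0.0628, 0.2538]
tool_rot: [-2.079, -2.349, 0.002]
contact_force: [-0.3, -0.6, -0.3]
finger_gap: 0.0314
4193 [ 0.57178473 -0.11063741  0.08001771] [0.65339759 0.23451247 0.09996561]
delta tool cm [ 0.14  0.27 17.88]
spin -0.0 yaw 7.0 q [ 0.2   0.41 -0.55  1.6   0.22  1.2  -0.28] gap 0.03134807785558779 t 2.325
```

View pics/w1.png

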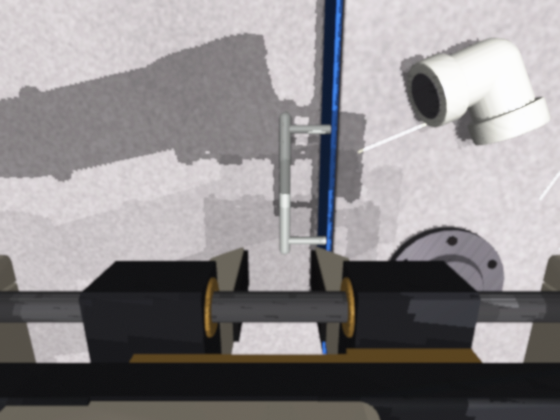

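```bash
python3 - <<'E'
from h import *
p,d,K,M=load("w1")
H=np.array(vision.camera_info("wrist")["hand_eye"]);C=cloud(d,K,H)
for u,v in [(10,265),(15,280),(5,300),(20,340),(550,265),(550,280),(545,340),(100,300),(200,300),(90,268)]: print(u,v,C[v,u].round(3))
W=cloud(d,K,M)
for v in (120,140,180,220,245): 
    print(v,W[v,285].round(4),onplane(285,v,.088,K,M).round(4))
for v in (100,180,220): print("front",W[v,322:346:3].round(3).tolist())
E
```

```text
10 265 [ 0.034 -0.079 -0.067]
15 280 [ 0.028 -0.079 -0.066]
5 300 [ 0.031 -0.07  -0.081]
20 340 [ 0.01  -0.08  -0.069]
550 265 [ 0.033  0.079 -0.066]
550 280 [ 0.029  0.078 -0.068]
545 340 [ 0.011  0.078 -0.071]
100 300 [ 0.035 -0.042 -0.088]
200 300 [ 0.035 -0.019 -0.088]
90 268 [-0.124 -0.254  0.256]
120 [0.5769 0.1319 0.0928] [0.577  0.1318 0.088 ]
140 [0.5792 0.1142 0.0924] [0.5793 0.1138 0.088 ]
180 [0.5839 0.077  0.092 ] [0.584  0.0762 0.088 ]
220 [0.5889 0.0372 0.0919] [0.5891 0.036  0.088 ]
245 [0.5922 0.0113 0.0928] [0.5925 0.0094 0.088 ]
front [[0.616, 0.157, 0.014], [0.616, 0.156, 0.04], [0.616, 0.155, 0.065], [0.617, 0.154, 0.085], [0.618, 0.154, 0.092], [0.621, 0.155, 0.093], [0.621, 0.154, 0.107], [0.624, 0.154, 0.108]]
front [[0.627, 0.072, 0.038], [0.626, 0.076, 0.063], [0.625, 0.081, 0.087], [0.627, 0.082, 0.092], [0.63, 0.083, 0.093], [0.63, 0.086, 0.109], [0.632, 0.086, 0.109], [0.635, 0.087, 0.109]]
front [[0.632, 0.029, 0.05], [0.631, 0.037, 0.076], [0.631, 0.043, 0.093], [0.634, 0.043, 0.092], [0.634, 0.047, 0.106], [0.636, 0.048, 0.108], [0.639, 0.049, 0.109], [0.642, 0.049, 0.109]]
```

```bash
python3 - <<'E'
from h import *
p,d,K,M=load("w1");W=cloud(d,K,M)
s=read_state();Rm=R.from_rotvec(s['tool_rot']).as_matrix();T=(W-[.585,.0635,.075])@Rm
m=(W[...,2]>.125)&(T[...,2]>-.12)&(T[...,1]>.03)
m[240:]=0; t=T[m];print("elbow",t.min(0),t.max(0),len(t))
m=(W[...,2]>.117)&(T[...,1]>.03);m[:200]=0;m[:,:380]=0;m[262:]=0;t=T[m];print("lid",t.min(0),t.max(0),len(t), W[m][:,2].max())
E
python3 tgt.py .585 .0635 .075 7
```

```text
elbow [ 0.05096928  0.0963579  -0.08897414] [ 0.1292237   0.1945346  -0.05020217] 9815
lid [-0.05823966  0.03000266 -0.25070547] [ 0.03770483  0.20177875 -0.04264374] 2650 0.3256671562061955
delta tool cm [1.000e-02 4.500e-01 1.788e+01]
spin -0.0 yaw 7.0 q [ 0.2   0.41 -0.55  1.6   0.22  1.2  -0.28] gap 0.03134807785558779 t 2.325
```

```bash
python3 -m handwheel '[[-0.2,0.45,4,0],[0,0,5,0],[0,0,4,0],[0,0,0,0]]'; python3 tgt.py .585 .0635 .076 7
```

```text
time_s: 2.82
ee_pos: [0.5822, 0.0601, 0.1231]
tool_rot: [-2.08, -2.351, 0.002]
contact_force: [-0.3, 0.7, -0.3]
finger_gap: 0.0317
delta tool cm [0.29 0.33 4.7 ]
spin 0.0 yaw 7.0 q [ 0.17  0.53 -0.51  1.76  0.31  0.94 -0.36] gap 0.03165526176439246 t 2.825
```

```bash
python3 -m handwheel '[[0.3,0.35,2.5,0],[0,0.1,2.2,0],[0,0,0,0]]'; python3 tgt.py .585 .0635 .076 7;  python3 -m handwheel '[[0,0,0,0],[0,0,0,0],[0,0,0,0]]' 255;  python3 tgt.py .585 .0635 .076 7
```

```text
time_s: 3.2
ee_pos: [0.5878, 0.0641, 0.0816]
tool_rot: [2.081, 2.352, 0.005]
contact_force: [-1.1, 0.3, 1.2]
finger_gap: 0.0315
delta tool cm [-0.03 -0.29  0.56]
spin -0.0 yaw 7.0 q [ 0.14  0.59 -0.49  1.79  0.35  0.85 -0.39] gap 0.031480887273414825 t 3.2
time_s: 3.58
ee_pos: [0.5891, 0.0644, 0.0858]
tool_rot: [2.079, 2.349, 0.01]
contact_force: [1.7, 1.6, -10.0]
finger_gap: 0.0099
delta tool cm [-0.04 -0.42  0.97]
spin -0.0 yaw 7.0 q [ 0.14  0.58 -0.49  1.78  0.35  0.86 -0.39] gap 0.009875770507764786 t 3.575
```

The grip is too shallow (10 mm gap, tips near the bar centre), so I'll reopen, lower and regrip.

```bash
python3 -m handwheel '[[0,0,0,0],[0,-0.3,0,0],[0,-0.1,0.8,0],[0,0,0.5,0],[0,0,0,0]]' 168;  python3 tgt.py .586 .0635 .074 7
```

```text
time_s: 4.2
ee_pos: [0.5854, 0.0639, 0.0725]
tool_rot: [2.079, 2.348, 0.012]
contact_force: [-0.2, 0.4, 0.1]
finger_gap: 0.0315
delta tool cm [-0.05  0.05 -0.15]
spin -0.001 yaw 7.0 q [ 0.14  0.59 -0.49  1.8   0.36  0.82 -0.4 ] gap 0.03147123081564226 t 4.2
```

```bash
python3 -m handwheel '[[0,0,0,0],[0,0,0,0],[0,0,0,0]]' 255;  python3 tgt.py .586 .0635 .074 7
```

```text
time_s: 4.58
ee_pos: [0.586, 0.0641, 0.0726]
tool_rot: [2.079, 2.348, 0.013]
contact_force: [0.4, -0.3, -1.5]
finger_gap: 0.0101
delta tool cm [-0.06 -0.   -0.14]
spin -0.001 yaw 7.0 q [ 0.14  0.59 -0.49  1.8   0.36  0.82 -0.4 ] gap 0.010134620946080598 t 4.575
```

```bash
python3 -m handwheel '[[0,-1,0,0],[0,-2.5,0,0],[0,-2.5,0,0],[0,-2.5,0,0],[0,-2.5,0,0],[0,-2.5,0,0],[0,-2,0,0],[0,0,0,0]]';  python3 tgt.py .586 .0641 .0726 7
```

```text
time_s: 5.58
ee_pos: [0.4265, 0.0443, 0.0726]
tool_rot: [2.076, 2.344, 0.019]
contact_force: [-1.4, 1.4, -5.0]
finger_gap: 0.0097
delta tool cm [ 0.03 16.07  0.26]
spin -0.001 yaw 6.9 q [ 0.2   0.39 -0.53  2.19  0.34  0.63 -0.45] gap 0.009667691412745096 t 5.575
```

```bash
python3 -m handwheel '[[0,-0.8,0,0],[0,-0.3,0,0],[0,0,0,0]]';  python3 tgt.py .586 .0641 .0726 7
```

```text
time_s: 5.95
ee_pos: [0.4224, 0.0439, 0.0728]
tool_rot: [2.073, 2.338, 0.038]
contact_force: [-1.6, 1.7, -1.4]
finger_gap: 0.0099
delta tool cm [ 0.04 16.48  0.51]
spin -0.002 yaw 6.9 q [ 0.21  0.37 -0.54  2.21  0.34  0.6  -0.45] gap 0.00989766556421934 t 5.95
```

```bash
python3 -m handwheel '[[0,0,0,0],[0,0,0,0],[0,0,-4,0],[0,-1,-6,0],[0,-1,-6,0],[0,0,-4,0],[0,0,0,0]]' 168;  python3 - <<'E'
from h import *
grab("top","top1");grab("wrist","w2")
p,d,K,M=load("top1");cv2.imwrite("pics/crop2.png",cv2.resize(p[130:330,100:360,::-1],None,fx=3,fy=3,interpolation=cv2.INTER_CUBIC))
E
python3 tgt.py .586 .0641 .0726 7
```

```text
time_s: 6.82
ee_pos: [0.3945, 0.0405, 0.2785]
tool_rot: [2.072, 2.34, 0.035]
contact_force: [0.7, -1.1, -0.5]
finger_gap: 0.0311
delta tool cm [-0.03 19.   20.74]
spin -0.001 yaw 7.0 q [ 0.41  0.04 -0.65  1.98  0.03  1.11 -0.13] gap 0.0314119072386778 t 6.925
```

View pics/crop2.png

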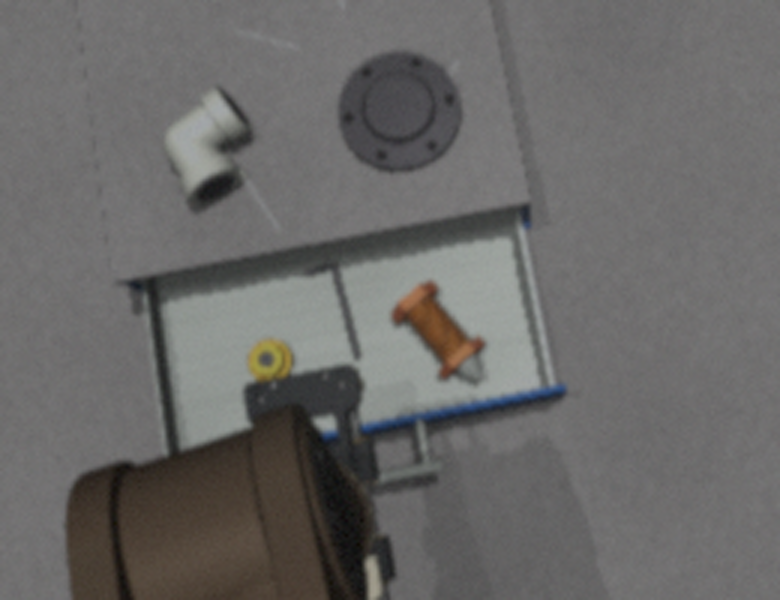

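View pics/w2.png

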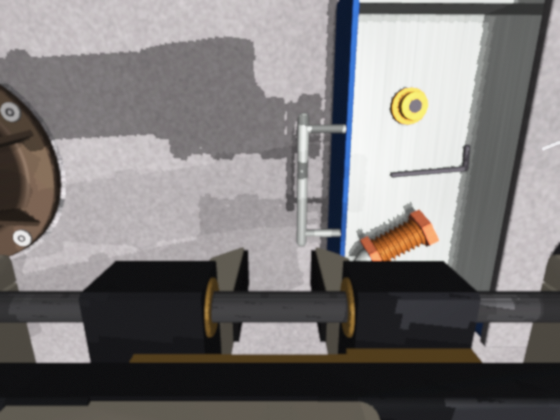

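The drawer is open. In the wrist view the seat is at (409,106) and the key is in the middle. In the 3x crop of the top view the bellows lies from (418,302) to its cone tip at (478,380), skewed in the right half.

```bash
python3 - <<'E'
from h import *
p,d,K,M=load("top1");hsv=cv2.cvtColor(p,cv2.COLOR_RGB2HSV)
m=cv2.inRange(hsv,(3,110,50),(18,255,255));m[:, :200]=0;m[:200]=0;m[280:]=0;m[:,300:]=0
v,u=np.nonzero(m);print(len(u))
C=cloud(d,K,M)
P=np.array([onplane(a,b,.055,K,M)[:2] for a,b in zip(u,v)],np.float32)
r=cv2.minAreaRect(P);print(r,cv2.boxPoints(r))
print("cen",P.mean(0)); w,V=np.linalg.eigh(np.cov(P.T));print(V[:,1],np.degrees(np.arctan2(-V[0,1]*np.sign(V[0,1]) if 0 else V[1,1],V[0,1])))
t=np.array([478,380])/3+[100,130];print("tip",onplane(*t,.043,K,M))
Z=C[m>0];print("z",np.percentile(Z[:,2],[5,50,95]), Z.mean(0))
# unit front edge & drawer front
for q in [(125,281),(528,206),(565,390),(330,437),(152,290),(548,385)]:
    t=np.array(q)/3+[100,130];print(q,onplane(*t,.11,K,M).round(4),onplane(*t,.094,K,M).round(4))
E
```

```text
316
((0.5532485842704773, -0.019373565912246704), (0.07863829284906387, 0.04332943633198738), 36.24868392944336) [[ 0.50872916 -0.02515094]
 [ 0.5343495  -0.06009432]
 [ 0.597768   -0.01359619]
 [ 0.57214767  0.02134719]]
cen [ 0.5537963  -0.01968096]
[-0.80731672 -0.59011839] -143.83458986300985
tip [ 0.50295178 -0.05610814  0.043     ]
z [0.05060287 0.05964185 0.067727  ] [ 0.55266774 -0.02020469  0.06302483]
(125, 281) [0.6068 0.2488 0.11  ] [0.6099 0.2538 0.094 ]
(528, 206) [ 0.6493 -0.1131  0.11  ] [ 0.6531 -0.1134  0.094 ]
(565, 390) [ 0.4827 -0.1333  0.11  ] [ 0.4839 -0.1339  0.094 ]
(330, 437) [0.4571 0.0725 0.11  ] [0.4579 0.0749 0.094 ]
(152, 290) [0.5969 0.2249 0.11  ] [0.5999 0.2296 0.094 ]
(548, 385) [ 0.488  -0.1189  0.11  ] [ 0.4894 -0.1193  0.094 ]
```

```bash
python3 -m handwheel '[[0,0,0,-0.18],[0,0,0,-0.18],[0,0,0,-0.18],[0,0,0,-0.18],[0,0,0,-0.18],[0,0,0,-0.18],[0,0,0,-0.18],[0,0,0,-0.18],[0,0,0,-0.18],[0,0,0,-0.18],[0,0,0,-0.18],[0,0,0,-0.1],[0,0,0,0]]' 60;  python3 tgt.py .5516 -.0205 .25 126.2
```

```text
time_s: 8.55
ee_pos: [0.3802, 0.0386, 0.2549]
tool_rot: [1.079, -2.935, -0.023]
contact_force: [0.7, -0.2, 0.8]
finger_gap: 0.0705
delta tool cm [ -9.23 -15.61   0.11]
spin 0.073 yaw 130.4 q [ 0.5   0.08 -0.76  2.01  0.05  1.1   2.  ] gap 0.07045984600305963 t 8.55
```

```bash
python3 -m handwheel '[[-3,-5,0,0.073],[-3.2,-5,0,0],[-3,-5,0,0],[0,0,0,0]]';  python3 tgt.py .5516 -.0205 .25 126.2; python3 - <<'E'
from h import *
grab("top","top2");grab("wrist","w3")
p,d,K,M=load("top2");cv2.imwrite("pics/crop3.png",cv2.resize(p[130:330,100:360,::-1],None,fx=3,fy=3,interpolation=cv2.INTER_CUBIC))
E
```

```text
time_s: 9.05
ee_pos: [0.5469, -0.027, 0.246]
tool_rot: [0.949, -2.971, -0.022]
contact_force: [-1.1, 0.4, -0.7]
finger_gap: 0.0707
delta tool cm [-0.75  0.27 -0.41]
spin -0.014 yaw 125.4 q [ 0.45  0.39 -0.67  1.67  0.25  1.19  1.91] gap 0.07065042885189153 t 9.05
```

View pics/w3.png

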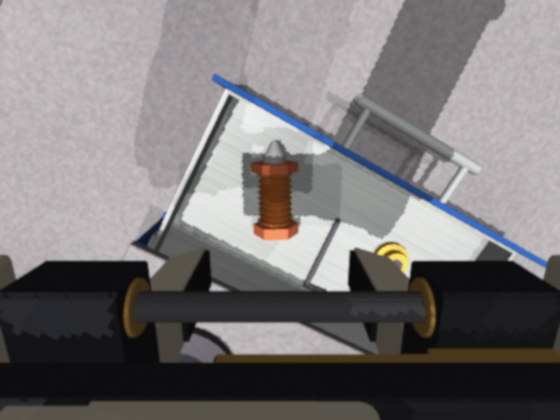

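The wrist view shows the bellows fully, cone up: tip at (276,142), hexes at (275,168) and (276,232). It is well aligned with the tool x axis. I'll refine its pose from this view.

```bash
cat > bel.py <<'E'
from h import *
import sys
p,d,K,M=load(sys.argv[1]);hsv=cv2.cvtColor(p,cv2.COLOR_RGB2HSV)
m=cv2.inRange(hsv,(2,120,40),(17,255,255));m[250:]=0
n,l,st,c=cv2.connectedComponentsWithStats(m);i=1+np.argmax(st[1:,4]);m=l==i
v,u=np.nonzero(m)
P=np.array([onplane(a,b,.05,K,M)[:2] for a,b in zip(u,v)],np.float32)
r=cv2.minAreaRect(P);b=cv2.boxPoints(r);print(len(u),r)
e=[(b[1]-b[0]),(b[2]-b[1])];e=max(e,key=np.linalg.norm);e/=np.linalg.norm(e)
if e@[-.807,-.59]<0:e=-e
w,V=np.linalg.eigh(np.cov(P.T));a=V[:,1]*np.sign(V[:,1]@[-.807,-.59])
print("yaw rect",np.degrees(np.arctan2(e[1],e[0])),"pca",np.degrees(np.arctan2(a[1],a[0])))
print("centre",np.array(r[0])+.002*a)
C=cloud(d,K,M)[m];print("depth mean",C.mean(0),np.percentile(C[:,2],[5,50,95]))
t=(C[:,:2])@a;print("axial range mid",(t.min()+t.max())/2, np.array(r[0])@a)
E
python3 bel.py w3; python3 tgt.py .5516 -.0205 .25 126.2
python3 - <<'E'
from h import *
p,d,K,M=load("w3")
print("tip",onplane(276,142,.043,K,M), "hexmid rear",onplane(276,231,.06,K,M),"front",onplane(275,168,.06,K,M))
E
```

```text
2548 ((0.5547237992286682, -0.018304795026779175), (0.0850628986954689, 0.047187067568302155), 36.28450393676758)
yaw rect -143.7155 pca -143.5908146288049
centre [ 0.5531142  -0.01949189]
depth mean [ 0.55316404 -0.01971912  0.05796684] [0.04632388 0.05660806 0.06428588]
axial range mid -0.41173928102877766 -0.4355761935198315
delta tool cm [-0.83 -0.11 -0.32]
spin -0.009 yaw 125.7 q [ 0.45  0.39 -0.67  1.68  0.24  1.19  1.91] gap 0.07046166494853838 t 9.15
tip [ 0.50377696 -0.05313053  0.043     ] hexmid rear [5.79256427e-01 1.77354794e-04 6.00000000e-02] front [ 0.5247407  -0.03974759  0.06      ]
```

```bash
python3 -m handwheel '[[-0.8,-0.1,3,-0.01],[0,0,4,0],[0,0,4,0],[0,0,0,0]]';  python3 tgt.py .5518 -.0193 .036 126.3
```

```text
time_s: 9.65
ee_pos: [0.5445, -0.0165, 0.1353]
tool_rot: [0.97, -2.964, -0.022]
contact_force: [0.1, 0.6, 0.1]
finger_gap: 0.0702
delta tool cm [-0.6  -0.86  9.91]
spin -0.001 yaw 126.3 q [ 0.39  0.5  -0.63  1.82  0.34  0.96  1.82] gap 0.07017472128459887 t 9.65
```

```bash
python3 -m handwheel '[[-0.6,-0.8,2,0],[0,0,2,0],[0,0,2,0],[0,0,0,0]]';  python3 tgt.py .5518 -.0193 .036 126.3
```

```text
time_s: 10.15
ee_pos: [0.5562, -0.0186, 0.0777]
tool_rot: [0.971, -2.971, -0.017]
contact_force: [-0.7, -0.1, -0.1]
finger_gap: 0.0699
delta tool cm [0.35 0.14 4.17]
spin -0.002 yaw 126.2 q [ 0.36  0.58 -0.59  1.85  0.41  0.85  1.77] gap 0.06992788699394778 t 10.15
```

```bash
python3 -m handwheel '[[0.3,0.1,1.5,0],[0,0,1,0],[0,0,0.8,0],[0,0,0,0]]';  python3 tgt.py .5518 -.0193 .035 126.3
```

```text
time_s: 10.65
ee_pos: [0.5541, -0.0194, 0.0447]
tool_rot: [0.971, -2.974, -0.015]
contact_force: [0.3, 0.2, 0.1]
finger_gap: 0.0702
delta tool cm [0.17 0.14 0.97]
spin -0.003 yaw 126.2 q [ 0.34  0.62 -0.56  1.88  0.44  0.78  1.74] gap 0.07016151555641707 t 10.65
```

```bash
python3 -m handwheel '[[0.2,0.1,0.6,0],[0,0,0.4,0],[0,0,0,0]]';  python3 tgt.py .5518 -.0193 .034 126.3; python3 -m handwheel '[[0,0,0,0],[0,0,0,0],[0,0,0,0],[0,0,0,0]]' 255; python3 tgt.py .5518 -.0193 .034 126.3
```

```text
time_s: 11.02
ee_pos: [0.5519, -0.0197, 0.0344]
tool_rot: [0.971, -2.975, -0.015]
contact_force: [0.5, -0.4, 0.0]
finger_gap: 0.0703
delta tool cm [-0.02  0.04  0.04]
spin -0.003 yaw 126.2 q [ 0.34  0.63 -0.56  1.9   0.46  0.76  1.73] gap 0.07033131281802686 t 11.025
time_s: 11.52
ee_pos: [0.5524, -0.0197, 0.0349]
tool_rot: [0.971, -2.976, -0.014]
contact_force: [-0.2, 1.0, -0.4]
finger_gap: 0.0354
delta tool cm [0.02 0.07 0.09]
spin -0.003 yaw 126.2 q [ 0.34  0.63 -0.56  1.9   0.46  0.76  1.73] gap 0.03540436964534003 t 11.525
```

Gripped on the ribs (35.4 mm gap). Lifting now.

```bash
python3 -m handwheel '[[0,0,-1,0],[0,0,-2,0],[0,0,-2.5,0],[0,0,-3,0],[0,0,-3,0],[0,0,-3,0],[0,0,-3,0],[0,0,-3,0],[0,0,0,0],[0,0,0,0]]'; python3 - <<'E'
from h import *
grab("scene","s2");grab("wrist","w4")
E
python3 tgt.py .373 -.412 .24 -95
```

```text
time_s: 12.78
ee_pos: [0.5525, -0.0203, 0.2492]
tool_rot: [0.973, -2.972, -0.016]
contact_force: [-0.4, -0.2, -2.7]
finger_gap: 0.0354
delta tool cm [ 37.65 -20.98   0.99]
spin -2.421 yaw 126.3 q [ 0.44  0.39 -0.68  1.66  0.25  1.19  1.91] gap 0.03513147987144815 t 12.875
```

View pics/s2.png

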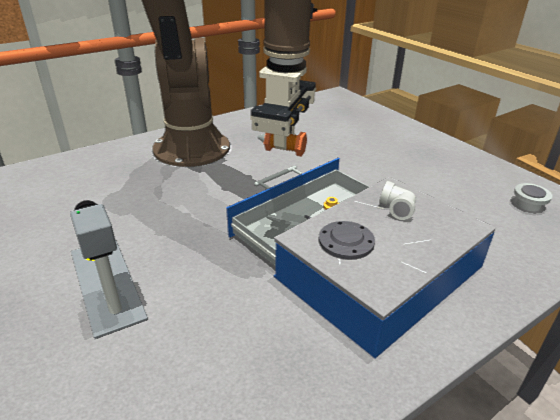

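View pics/w4.png

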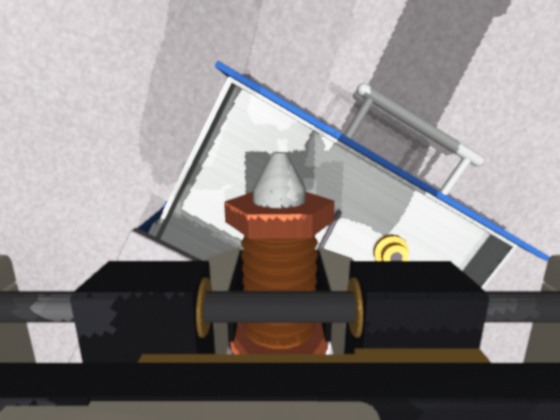

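```bash
python3 -m handwheel '[[3,0.7,-1,0],[5,1.2,-1.2,0],[5,1.2,-1.2,0],[5,1.2,-1,0],[2,0.5,0,0],[0,0,0,0]]'; python3 tgt.py .36 -.40 .30 -95.5; python3 - <<'E'
from h import *
p,d,K,M=load("top0");C=cloud(d,K,M)
g=cv2.cvtColor(p,cv2.COLOR_RGB2GRAY)
cv2.imwrite("pics/cc.png",cv2.resize(p[185:320,355:435,::-1],None,fx=6,fy=4.4,interpolation=cv2.INTER_CUBIC))
print(g[280,360:416],g[300,360:416]); print(g[240:250,400:420])
E
```

```text
time_s: 13.62
ee_pos: [0.3552, -0.1022, 0.2912]
tool_rot: [0.969, -2.963, -0.027]
contact_force: [-0.2, -0.3, -1.4]
finger_gap: 0.0355
delta tool cm [ 17.23 -24.28  -1.16]
spin -2.414 yaw 126.2 q [ 0.82  0.01 -0.67  1.96  0.    1.2   2.35] gap 0.035522715869271165 t 13.625
[107 108 104 111 109 105 105 104 106 102  90  87 102 111 109 110 109 112
 110 111 109 110 113 113 112 109 113 113 112 113 112 110 109 110 109 110
 109 109 109 109 108 106 108 107 108 106  99 104 109 109 107 110 109 110
 110 109] [107 108 114 112 109 110 108 107 108 108  95  81  99 111 110 111 110 109
 109 108 113 126 135 132 118  92  66  53  45  43  44  46  47  66  93 122
 137 136 125 108 107 107 108 106 106 107 103  94 101 107 106 108 106 107
 109 109]
[[ 41  28  27  28  27  28  29  31  35  37  35  38  34  27  30  26  30  53
   86 101]
 [ 47  27  26  30  31  33  31  35  35  33  38  35  31  34  29  29  30  60
   93 106]
 [ 50  26  26  27  26  31  34  32  31  36  35  38  36  32  30  30  33  55
   92 102]
 [ 51  33  27  36  34  40  35  37  35  38  39  45  41  42  37  37  42  62
   92 105]
 [ 70  52  49  51  50  51  51  54  53  52  52  54  54  58  60  64  67  84
  100 106]
 [ 83  78  80  76  75  76  78  81  78  82  80  83  84  88  85  88  92 101
  105 108]
 [ 96  94  94  93  89  94  99 100  99 102  98 101  99 101 101  99 105 104
  105 109]
 [ 97  96 100  99  99  98 104 106 106 104 106 103 106 105 104 106 105 106
  106 107]
 [ 97  97  95  99 101 103 102 106 107 110 106 104 108 105 104 106 106 104
  107 108]
 [100  96  94  98 101  99 104 105 104 110 107 109 105 106 106 105 106 106
  105 104]]
```

View pics/cc.png

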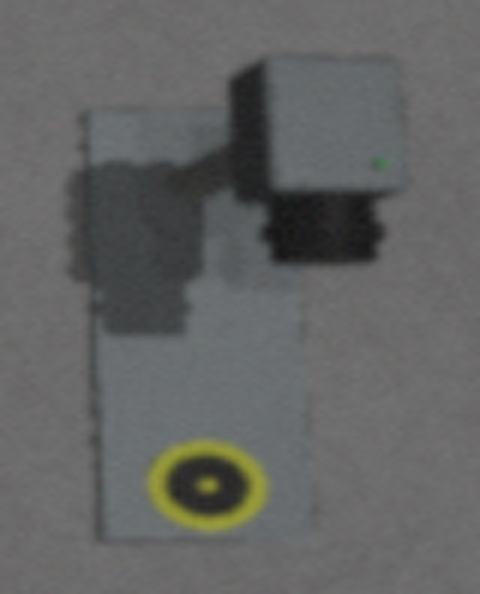

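```bash
python3 - <<'E'
from h import *
p,d,K,M=load("top0")
r=np.array([.37305,-.41209])
for row,z in ((241,.2),(244,.2),(243,.21)):
    q=onplane(408.5,row,z,K,M)[:2];v=q-r;print(q,np.linalg.norm(v),np.degrees(np.arctan2(v[1],v[0])))
# plate edges by gray gradient subpixel at left edge rows
f=lambda u,v:onplane(u,v,.008,K,M)[:2]
g=cv2.cvtColor(p,cv2.COLOR_RGB2GRAY).astype(float)
L=[]
for v in range(262,304):
    row=g[v,366:376];w=np.clip(104-row,0,None);L.append(f(366+(w*np.arange(10)).sum()/w.sum(),v))
for v in range(214,222):
    row=g[v,364:374];w=np.clip(104-row,0,None);
L=np.array(L,np.float32);l=cv2.fitLine(L,cv2.DIST_HUBER,0,.01,.01).ravel();print("left edge yaw",np.degrees(np.arctan2(l[1],l[0])),l[2:])
B=[]
for u in range(374,406):
    col=g[302:314,u];w=np.clip(103-col,0,None);B.append(f(u,302+(w*np.arange(12)).sum()/w.sum()))
l=cv2.fitLine(np.array(B,np.float32),cv2.DIST_HUBER,0,.01,.01).ravel();print("bottom edge yaw",np.degrees(np.arctan2(l[1],l[0])))
E
```

```text
[ 0.5001757  -0.42412015] 0.12769364697983934 -5.405909598498651
[ 0.49294058 -0.42308668] 0.12039384192509332 -5.2406549334902275
[ 0.49436172 -0.42008256] 0.12157472745439481 -3.7694569145462076
left edge yaw -5.118037 [ 0.42257795 -0.36532688]
bottom edge yaw 0.0<stdin>:17: RuntimeWarning: invalid value encountered in scalar divide
```

```bash
python3 -m handwheel '[[0,0,0,0.1],[0,0,0,0.17],[0,0,0,0.17],[0,0,0,0.17],[0,0,0,0.17],[0,0,0,0.17],[0,0,0,0.17],[0,0,0,0.17],[0,0,0,0.17],[0,0,0,0.17],[0,0,0,0.17],[0,0,0,0.17],[0,0,0,0.17],[0,0,0,0.1],[0,0,0,0]]'; python3 tgt.py .35 -.40 .30 -95.2
```

```text
time_s: 15.5
ee_pos: [0.3656, -0.0926, 0.2825]
tool_rot: [-2.291, -2.087, 0.019]
contact_force: [1.4, 0.7, -2.0]
finger_gap: 0.0353
delta tool cm [-30.71   1.23  -2.4 ]
spin 1.569 yaw -5.3 q [ 0.75  0.05 -0.63  1.96  0.01  1.19  0.02] gap 0.03529676582749583 t 15.5
```

```bash
python3 -m handwheel '[[-3,0,-0.5,0],[-5,0,-0.5,0],[-5.5,-0.3,-0.5,0],[-5.5,-0.3,-0.3,0],[-5,0,0,0],[-3,0,0,0],[0,0,0,0]]'; python3 tgt.py .35 -.40 .29 -95.2
```

```text
time_s: 16.38
ee_pos: [0.3418, -0.3681, 0.292]
tool_rot: [-2.259, -2.117, 0.016]
contact_force: [-0.0, 0.2, -2.3]
finger_gap: 0.0353
delta tool cm [-3.13  1.03  0.09]
spin 1.597 yaw -3.7 q [ 1.03  0.24 -0.39  1.7   0.1   1.26  0.55] gap 0.03531442747905589 t 16.375
```

```bash
python3 -m handwheel '[[0,0,0,0.1],[0,0,0,0.17],[0,0,0,0.17],[0,0,0,0.17],[0,0,0,0.17],[0,0,0,0.17],[0,0,0,0.17],[0,0,0,0.17],[0,0,0,0.17],[0,0,0,0.12],[0,0,0,0]]'; python3 tgt.py .35 -.412 .25 -95.2
```

```text
time_s: 17.75
ee_pos: [0.3505, -0.355, 0.2872]
tool_rot: [-3.104, 0.131, 0.067]
contact_force: [0.3, 0.2, -1.8]
finger_gap: 0.0357
delta tool cm [0.6  5.8  3.51]
spin 0.005 yaw -94.9 q [ 0.82  0.23 -0.17  1.73  0.04  1.25 -1.01] gap 0.03572366253881978 t 17.75
```

```bash
python3 -m handwheel '[[0.3,3,1.5,0],[0.3,2.5,1.5,0],[0,0,0,0]]'; python3 tgt.py .373 -.412 .192 -95.2; python3 - <<'E'
from h import *
s=read_state();print(R.from_rotvec(s['tool_rot']).as_matrix().round(3))
grab("top","top4");grab("scene","s4");p,d,K,M=load("top4");cv2.imwrite("pics/c4.png",cv2.resize(p[160:420,300:500,::-1],None,fx=2.3,fy=2.3))
E
```

```text
time_s: 18.12
ee_pos: [0.3528, -0.408, 0.2541]
tool_rot: [-3.103, 0.104, 0.066]
contact_force: [0.1, 0.8, -2.0]
finger_gap: 0.0354
delta tool cm [2.31 0.48 6.1 ]
spin 0.023 yaw -93.9 q [ 0.87  0.32 -0.15  1.69  0.05  1.2  -0.93] gap 0.03536790857097847 t 18.125
[[ 0.997 -0.068 -0.041]
 [-0.066 -0.997  0.037]
 [-0.044 -0.034 -0.998]]
```

View pics/c4.png

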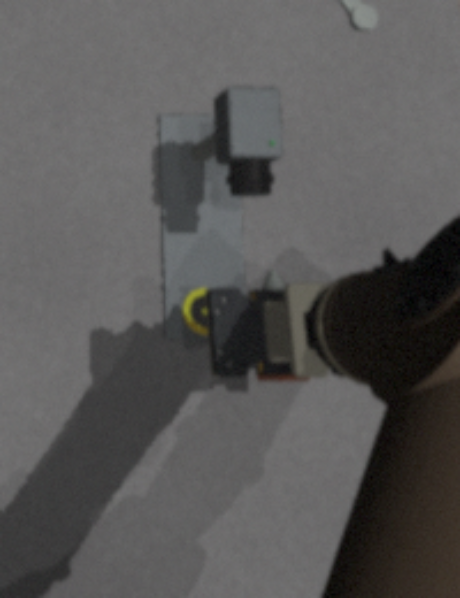

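View pics/s4.png

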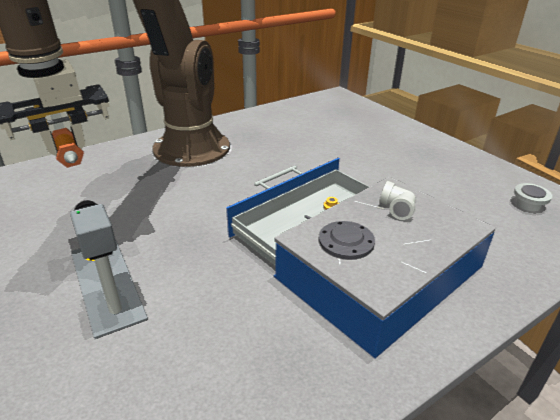

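```bash
python3 -m handwheel '[[0.5,0.3,2,0.023],[0.8,0.2,2,0],[0.8,0,2,0],[0,0,0,0]]'; python3 tgt.py .373 -.412 .192 -95.2
```

```text
time_s: 18.73
ee_pos: [0.3754, -0.4076, 0.1965]
tool_rot: [-3.105, 0.123, 0.057]
contact_force: [-1.4, 0.3, -0.8]
finger_gap: 0.0355
delta tool cm [-0.19  0.47  0.44]
spin 0.011 yaw -94.6 q [ 0.84  0.39 -0.15  1.73  0.06  1.08 -0.98] gap 0.03551780184358999 t 18.725
```

```bash
python3 -m handwheel '[[-0.1,0.4,0.4,0.011],[0,0,0,0],[0,0,0,0],[0,0,0,0]]'; python3 tgt.py .373 -.412 .192 -95.2; python3 - <<'E'
from h import *
s=read_state();print(R.from_rotvec(s['tool_rot']).as_matrix().round(3), s['dq'].round(3))
grab("top","top5");grab("scene","s5");grab("wrist","w5")
p,d,K,M=load("s5");cv2.imwrite("pics/c5.png",cv2.resize(p[60:340,0:240,::-1],None,fx=2.5,fy=2.1,interpolation=cv2.INTER_CUBIC))
C=cloud(d,K,M);hsv=cv2.cvtColor(p,cv2.COLOR_RGB2HSV)
m=cv2.inRange(hsv,(2,120,40),(17,255,255));m[:120]=0;m[260:]=0;m[:,150:]=0
print(m.sum()//255,np.argwhere(m).mean(0),C[m>0].mean(0))
p,d,K,M=load("w5")
C=cloud(d,K,M);hsv=cv2.cvtColor(p,cv2.COLOR_RGB2HSV)
m=cv2.inRange(hsv,(2,120,40),(17,255,255));q=C[m>0];print("w orange",q.min(0),q.max(0),np.percentile(q,[2,50,98],axis=0).round(3))
E
```

```text
time_s: 19.23
ee_pos: [0.3745, -0.412, 0.1955]
tool_rot: [-3.108, 0.139, 0.052]
contact_force: [0.3, -0.2, -2.5]
finger_gap: 0.0355
delta tool cm [-0.13  0.03  0.35]
spin 0.001 yaw -95.1 q [ 0.85  0.39 -0.15  1.73  0.06  1.07 -0.98] gap 0.035452053295483996 t 19.225
[[ 0.995 -0.09  -0.032]
 [-0.089 -0.996  0.032]
 [-0.035 -0.029 -0.999]] [ 0.002 -0.004 -0.001 -0.004 -0.001  0.003  0.002]
641 [176.51170047  73.12792512] [ 0.38751754 -0.41583574  0.21574465]
w orange [ 0.3300306  -0.46292853  0.18300299] [ 0.45442012 -0.38416194  0.34940263] [[ 0.341 -0.437  0.2  ]
 [ 0.388 -0.414  0.217]
 [ 0.412 -0.39   0.285]]
```

View pics/w5.png

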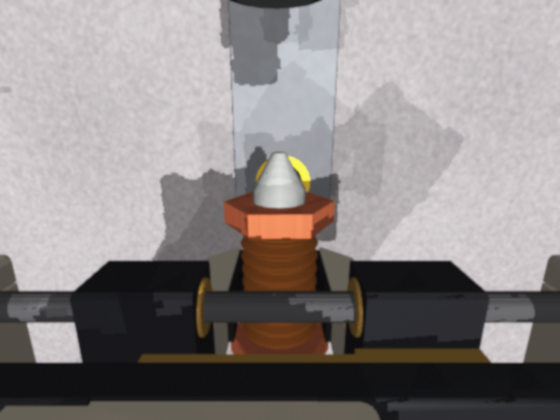

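View pics/c5.png

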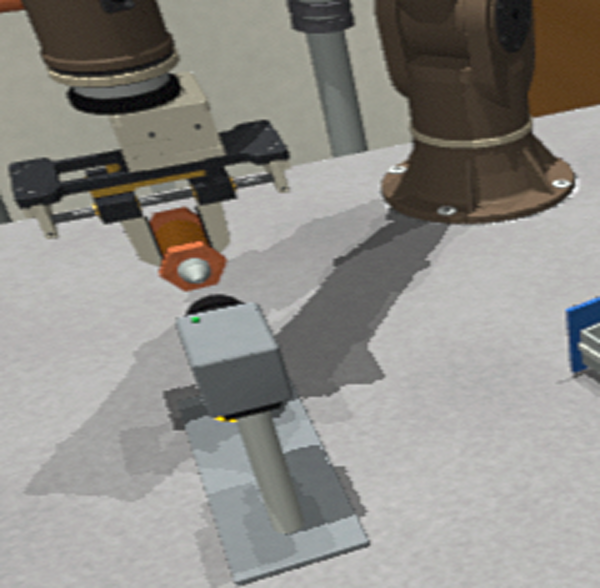

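```bash
python3 - <<'E'
from h import *
p,d,K,M=load("w5");C=cloud(d,K,M)
print("tip",C[154:158,277:282].mean((0,1)))
hsv=cv2.cvtColor(p,cv2.COLOR_RGB2HSV);y=cv2.inRange(hsv,(24,150,120),(36,255,255));v,u=np.nonzero(y)
P=np.array([onplane(a,b,.008,K,M)[:2] for a,b in zip(u,v)]);
# circle through outer boundary points: algebraic fit of hull
h=cv2.convexHull(P.astype(np.float32)).reshape(-1,2);print(len(P),cv2.minEnclosingCircle(h.astype(np.float32)))
# plate edges yaw at z=.008
for q in [(232,60),(236,200),(340,60),(333,200)]: print(onplane(*q,.008,K,M)[:2].round(4))
print("barrel edge",C[2,250:310:20].round(3))
E
```

```text
tip [ 0.43143669 -0.41724713  0.20317078]
209 ((0.38103991746902466, -0.42716073989868164), 0.018009906634688377)
[ 0.4927 -0.3734]
[ 0.358  -0.3594]
[ 0.4834 -0.4727]
[ 0.3496 -0.4609]
barrel edge [[ 0.493 -0.411  0.192]
 [ 0.492 -0.419  0.192]
 [ 0.491 -0.427  0.193]]
```

```bash
python3 -c "
from h import *
s=read_state();print(s['finger_gap'],s['contact_force'].round(2) if hasattr(s['contact_force'],'round') else s['contact_force'],s['time_s'])
finish_job()"
```

```text
0.03537577356863993 [ 0.02 -0.36 -2.06] 19.375
the job is handed in; nothing more can be done
```

I pulled the drawer out by its handle and left it open. I gripped the bellows on its ribs, lifted it out and presented it cone-first to the lens. I handed the job in at 19.4 s with the bellows still held. `finish_job` gives no verdict, so this rests on my own checks.

**Last checks**
- **Grip:** the fingers were still closed on the bellows (35.4 mm gap, which fits the 36 mm ribbed part), and the joints were practically at rest.
- **Position:** from the wrist depth image the tip was at (0.431, -0.417, 0.203). That puts the bellows middle about 121 mm in front of the lens, about 1 mm off its axis sideways and 4–5 mm high.
- **Angle:** the bellows axis is within about 1° of the lens axis sideways and about 2° nose-down, because the arm had picked up a slight tilt.
- **Drawer:** it travelled about 165 mm (tool movement while gripping the handle). The seat and key looked in place, and the elbow and lid undisturbed in the camera views.

**What failed or disagreed**
- **Handle grip:** my first grip on the handle was too shallow. I reopened, went lower and gripped again before pulling.
- **Yellow ring:** the last wrist-view fit of the ring put its centre about 17 mm off the earlier top-view one. The cone hid part of the ring in that view, so I ignored the fit. The lens barrel and the foot-plate edges agree with the top-view position.

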